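Shut the ultrasonic cleaner and start it

ROBOT

A 6-joint arm with a two-finger parallel gripper is mounted at the origin on the work surface. World frame = base frame: x ahead of the robot, y to its left, z up, the work surface at z = 0. Lengths are in mm, angles in rad, forces in N, time in s.
With the tool pointing down it reaches from about 250 to 775 mm from the base axis. Payload 4 kg.
Tool frame: the origin (TCP) lies at the very end of the fingers, on their centre line; the grasp point (between the pads) lies 19 mm behind it (pinch_z is the distance from the TCP to the grasp point, in mm); z points along the fingers, y is the line along which they close (so a half turn about z gives the same grasp; the last joint's range is limited). The gripper opens to 85 mm and grips with 20 to 120 N. Pads are 22 mm wide; open, the fingers measure 114 mm over their backs; the gripper's body (76 mm by 85 mm) begins 54 mm behind the grasp point. The pads swing forward as they close: fully open they stand 13 mm farther back than shut.
Start: joints at [-1.32, 0.087, 1.371, -0, 1.684, -0.103], TCP at [190.553, -515.953, 231.341] pointing down, gripper open.
Joint ranges: [-3.1, 3.1], [-0.76, 2.03], [0.27, 2.55], [-1.08, 4.22], [0.17, 2.65], [-2.57, 2.57]. Speed limits (rad/s): [2.79, 2.79, 3.14, 3.14, 3.14, 3.14].

INTERFACE

Orientations are given as a unit quaternion [x, y, z, w].
In Python, from bench import read_state, camera, camera_info, sign_off, look_for, pinpoint, pinch_z gives the robot as it stands. The module is installed in compiled form; this text tells all that it offers.
- The arm moves only by the tool play_rows, never from a script. Its argument "commands" is one flat list of numbers, 5 for each row, row after row: the finger opening in mm, from 0 to 85.4, then the shift along the tool's x, y, z in units of 30 mm (1.0 is 30 mm), then the turn about the tool's z in rad. A call has 1 to 12 rows; each row shifts and turns the commanded pose from where the row before left it, along the tool's axes as they then stand; what a row does not reach is not made up. A row lasts 1/12 s, in which the tool goes at most 41.7 mm and 7.16 degrees, less where a joint would pass 70% of its speed; a pose out of reach is approached as far as the arm can. A call is refused whole if a number of a shift passes 1 or a number of a turn 0.125, either way. A call with a gripper value outside its range is refused whole. The fingers move at their own pace and stop on an object; "grip_force" is the grip in N (left out, the last holds). Time passes only in rows, so rows that do not move let the fingers close. It gives the time, the measured TCP pose, the force, the opening and the grip force at its end, in the units of the state.
- read_state(): the state, without advancing time (a new reading comes with each control period).
- camera(name): name is "scene" or "top" or "wrist"; returns the picture (480x640x3 uint8, red, green, blue); there is no depth.
- camera_info(name): a dict with "fx", "fy", "cx", "cy" (pixels), "k1" (the pictures are not rectified: a ray, as slopes to the right and down, at radius r is drawn at 1 + k1 r^2 times it, then the intrinsics apply), "origin" and "attitude" of the camera in the world. Camera axes: x right, y up, looking along -z (the intrinsics and any distortion apply to the point x, -y, -z); pixel columns grow to the right and rows downward; lengths in mm; the calibration is good to about 2 mm. A picture is of the moment at which its call begins: read the wrist's pose just before it. camera_info takes no time and is no camera call; for the wrist camera it gives the pose at the moment of the call.
- sign_off(): hands the job in; it is judged then, once.
Trained networks look in the newest picture that a camera, given by its name, has taken for a name from the list of things; names that differ only in an ending like _2 or _b are one class to them, and where a whole thing is asked for, a point or a joint stands for the part that bears it (a point fixed in the world has none). Each returns a list of dicts, best first, with "confidence" (0 to 1); they miss things now and then, are a little off and sometimes report something else, mostly with a low value. They report only what shows in the picture. A call takes as long as a camera call.
- look_for(camera, query): "position" ([x, y, z] in mm, in world coordinates, good to about 4 mm: the middle of the surface that is visible of it).
- pinpoint(camera, query): "position" ([x, y, z] in mm, in world coordinates, good to about 4 mm: a listed point, or the origin of a listed thing).
The state is a dict: "t": time; "q": joint angles; "qvel": joint speeds; "joint_efforts": joint torques, N m; "ee_pos": TCP position; "orientation": TCP orientation; "force": force on the tool from outside, world axes, zero at the start; "wrist_torque": the same for the moment, N m; "opening": finger opening in mm; "grasp_force": force on a finger pad.
Only numpy, scipy, OpenCV 4.12 (cv2) and the standard library are available. Lean on these libraries where they do the work, as an engineer would, in place of code of your own. Each camera call takes 0.05 s, during which the arm holds its last target. There are 200 camera calls.

TASK

Start the ultrasonic cleaner on the goldsmith's bench: with the fingertips, gently push its open blue lid down until it is fully shut, and only then press the green button on its control deck gently, right down, let it come up again and draw back. Do not swing the lid further open, do not press the red or yellow button, and leave the tools and other things on the bench where they stand, neither lifted nor knocked.

Things in the scene. Friction and masses are not known exactly. Their poses are not given: they have to be found in the camera images.
- cleaner: ultrasonic cleaner, fixed, 230 x 200 mm (x, y), yaw within 0.35 rad; origin: centre of its underside on the bench. Its -x side is the front: a grey control deck 60 mm high (own x -115 to -35 mm) with three push buttons at own x = -78 mm, y = -60, 0, +60 mm. Behind (own x -35 to +115 mm) a white tank, rim 100 mm high, with a flat blue lid hinged along the back rim
- lid (a joint): lid hinge angle in rad: 0 = fully shut, grows as the lid swings up and back; starts open at 0.75 to 1.05, leaning to the front. The lid is a 152 x 200 mm plate, 8 mm thick, no knob, free edge at the front; shut, its outer (upper) face is 108 mm above the bench. The hinge is stiff: the lid stays at any angle; 2 to 4 N at the push point swings it. Shut, it meets a hard stop
- lid_push (a point): point on the outer (upper) face of the lid, midway across, 125 mm from the hinge axis and 27 mm in from the free edge; its x axis runs along the lid towards the hinge, y along the hinge, z out of the outer face. It moves with the lid: 108 mm above the bench when shut
- lid_hinge (a point): middle of the lid's hinge axis, fixed on the cleaner, 104 mm above the bench at own x = +115 mm of the cleaner; the hinge axis is the cleaner's y axis; the lid's mid-plane passes through it
- start_base: black housing of the green START button, fixed on the control deck; origin: centre of its underside, 60 mm above the bench. Which of the three places it has changes from run to run
- start (a joint): travel of the green START button in m: 0 = up, 0.008 = fully down against a hard stop; a spring resists with about 2 N at first and 6 N at the end, and it springs back when released
- start_top (a point): centre of the top face of the green START button cap (round, 26 mm across); it is pressed straight down (world -z)
- stop_base: black housing of the red STOP button, fixed on the control deck; origin: centre of its underside, 60 mm above the bench. Which of the three places it has changes from run to run
- stop (a joint): travel of the red STOP button in m: 0 = up, 0.008 = fully down against a hard stop; a spring resists with about 2 N at first and 6 N at the end, and it springs back when released
- stop_top (a point): centre of the top face of the red STOP button cap (round, 26 mm across); it is pressed straight down (world -z)
- heat_base: black housing of the yellow HEAT button, fixed on the control deck; origin: centre of its underside, 60 mm above the bench. Which of the three places it has changes from run to run
- heat (a joint): travel of the yellow HEAT button in m: 0 = up, 0.008 = fully down against a hard stop; a spring resists with about 2 N at first and 6 N at the end, and it springs back when released
- heat_top (a point): centre of the top face of the yellow HEAT button cap (round, 26 mm across); it is pressed straight down (world -z)
- ring_cone: loose wooden ring cone, 52 mm across the foot, 80 mm tall, standing left of the cleaner; origin: centre of its underside. Bystander
- block: loose terracotta soldering block, 100 x 70 x 30 mm, left of the cleaner; origin: centre of its underside. Bystander
- jar: loose jar, 56 mm across, 75 mm tall, right of the cleaner; origin: centre of its underside. Bystander
- brush: loose brush, 150 mm long, lying across in front of the cleaner; its own x axis runs along it. Bystander
- pliers: loose small pliers with red handles, about 125 mm long, 11 mm high, lying right of the cleaner; origin on the bench near the middle. Bystander
- gold_ring: loose gold-coloured finger ring, 22 mm across, 6 mm high, lying in front and left of the cleaner; origin: centre of its underside. Bystander

How it is judged (in metres and radians):
On the way, in this order (a step that is already met when the one before it is completed fails the run):
1. the lid is shut (within 0.05 rad) with the green button still up (value of joint lid below 0.05 rad and value of joint start below 0.0015 m), for 0.2 s.
2. the green button is pressed down (at least 5 of its 8 mm) with the lid shut (value of joint start above 0.005 m and value of joint lid below 0.05 rad), for 0.05 s.
At the end, for the whole second after the job is handed in: the lid is shut within 0.05 rad, the green button has been pressed and is up again, the other two are up (all within 1.5 mm), and the six loose things are at rest within 15 mm of where they began (all of step 1 and value of joint each of stop, heat below 0.0015 m and distance of each of ring_cone, block, jar, brush, pliers, gold_ring from where it was at the start of the episode below 0.015 m and linear speed of each of ring_cone, block, jar, brush, pliers, gold_ring below 0.02 m/s); the robot touches nothing.
It fails at once if the red or yellow button is pressed (2 mm or more) (value of joint any of stop, heat above 0.002 m).
It fails at once if the green button is pressed (2 mm or more) while the lid is open (value of joint start above 0.002 m and value of joint lid above 0.08 rad).
It fails at once if the lid is swung further open (past 1.15 rad) or slammed (faster than 3 rad/s) (value of joint lid above 1.15 rad or velocity of joint lid below -3 rad/s).
It fails at once if the cleaner or its lid is pushed harder than 60 N, or the green button harder than 40 N (contact force between any of the arm, the fingers and cleaner above 60 N or contact force between any of the arm, the fingers and start_base above 40 N).
It fails at once if a loose thing is moved more than 15 mm, lifted or carried (distance of any of ring_cone, block, jar, brush, pliers, gold_ring from where it was at the start of the episode above 0.015 m).
It also fails if it takes over 43 s, if anything falls off the work surface, if the arm or the gripper's body presses on something with over 40 N, if the wrist force passes 120 N, or if a joint passes its speed limit or range.

## Working session

There is one attempt and no reset: what is moved stays moved. The work goes in short steps, Python scripts to look and compute and a tool call to move; the robot and the scene stay as the last step left them, time stands still between calls to the robot, and variables do not carry over. Pictures are saved under pics/ and viewed, at most 10 in all, crops included, and the job is handed in when it is done.

Besides the shell and the picture viewer there is one more tool, called after "Call:" as name(argument=value, ...) on one line, values as JSON. play_rows: Moves the arm, as the interface text tells. Its arguments: {"type":"object","properties":{"commands":{"type":"array"},"grip_force":{"type":"number"}},"required":["commands"]}

```bash
mkdir -p pics; python3 - <<'E'
from bench import *
import cv2,numpy as np
s=read_state();print(s['t'],s['ee_pos'],s['orientation'],s['opening'],s['force'])
ims=[]
for c in("scene","top"):
    im=camera(c);cv2.imwrite(f'pics/{c}0.png',im[:,:,::-1])
    i=camera_info(c);print(c,np.round(i['origin'],0))
    for q in("cleaner","lid_push","lid_hinge","start_top","stop_top","heat_top","ring_cone","block","jar","brush","pliers","gold_ring"):
        print(q,[(np.round(d['position'],0).tolist(),round(d['confidence'],2)) for d in pinpoint(c,q)[:2]])
E
```

```text
0.0 [ 190.42131443 -515.46328434  230.14735603] [ 9.84392351e-01  1.75984398e-01 -8.60373409e-05 -1.08812194e-03] 85.28676016842088 [ 0.25908035 -0.55333668 -0.56213673]
scene [906. 473. 900.]
cleaner [([593.0, -98.0, -1.0], 0.94)]
lid_push [([646.0, -80.0, 210.0], 0.68), ([445.0, -180.0, -2.0], 0.47)]
lid_hinge [([703.0, -68.0, 104.0], 0.92)]
start_top [([517.0, -113.0, 76.0], 0.63)]
stop_top [([501.0, -54.0, 84.0], 0.58)]
heat_top [([593.0, -98.0, -3.0], 0.48), ([535.0, -169.0, 85.0], 0.46)]
ring_cone [([499.0, 46.0, -3.0], 0.93)]
block [([593.0, 110.0, 4.0], 0.9)]
jar [([734.0, -258.0, -1.0], 0.73)]
brush [([446.0, -179.0, -0.0], 0.8), ([644.0, -84.0, 209.0], 0.64)]
pliers []
gold_ring [([408.0, 25.0, 1.0], 0.61)]
top [509.  56. 794.]
cleaner [([595.0, -90.0, 3.0], 0.76)]
lid_push [([642.0, -78.0, 213.0], 0.74), ([504.0, 49.0, -2.0], 0.5)]
lid_hinge [([703.0, -67.0, 101.0], 0.6), ([642.0, -78.0, 216.0], 0.46)]
start_top [([516.0, -113.0, 83.0], 0.57)]
stop_top [([495.0, -49.0, 89.0], 0.57)]
heat_top [([532.0, -170.0, 88.0], 0.64), ([598.0, 112.0, 1.0], 0.55)]
ring_cone [([642.0, -80.0, 216.0], 0.24)]
block [([440.0, -181.0, -2.0], 0.53)]
jar [([739.0, -258.0, 3.0], 0.67), ([517.0, -112.0, 84.0], 0.57)]
brush [([446.0, -181.0, -2.0], 0.86)]
pliers [([597.0, -290.0, -3.0], 0.61), ([518.0, -113.0, 62.0], 0.42)]
gold_ring [([644.0, -79.0, 211.0], 0.71), ([411.0, 24.0, 2.0], 0.45)]
```

View pics/scene0.png

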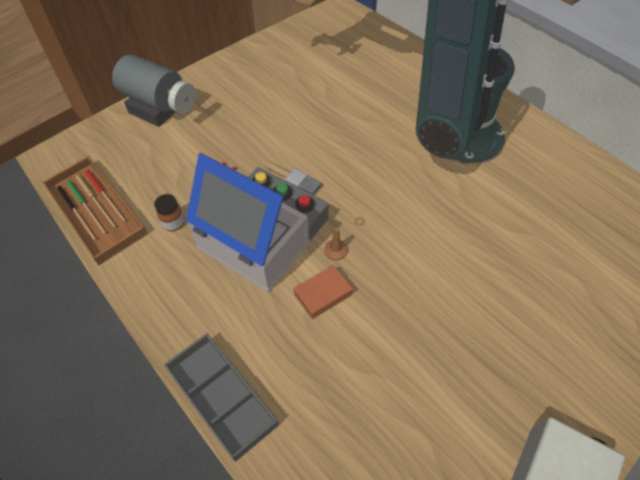

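View pics/top0.png

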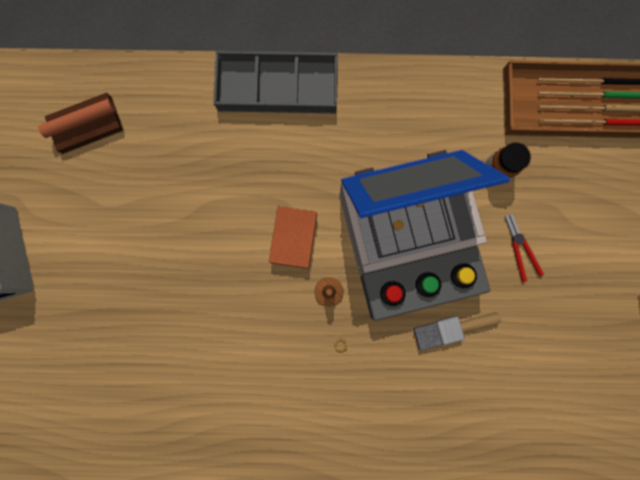

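The scene picture shows the lid at (235,205), open and leaning forward. The green button is at (283,188), between yellow (261,177) and red (304,203). The top picture agrees: green (430,285), red (394,293), yellow (466,275), brush in front at (455,332). From the network fixes, cleaner yaw is about 0.25, the hinge is at (703,-67) and the lid angle is about 1.03 rad.

I'll rise, close the fingers, align with the cleaner and travel above and behind the lid.

Call:
play_rows(commands=[0,0,0,-1,0.1,0,0,0,-1,0,0,1,-0.54,0,0,0,1,-0.54,0,0,0,1,-0.54,0,0,0,1,-0.54,0,0,0,1,-0.54,0,0,0,1,-0.54,0,0,0,1,-0.54,0,0,0,1,-0.54,0,0,0,1,-0.54,0,0,0,1,-0.54,0,0], grip_force=20)

```text
t: 2.3
ee_pos: [441.3, -282.5, 291.5]
orientation: [0.992, 0.127, 0.0, 0.0]
force: [0.1, -1.5, 0.2]
opening: -0.3
grasp_force: 0.0
```

Call:
play_rows(commands=[0,1,-0.54,0,0,0,1,-0.54,0,0,0,1,-0.54,0,0,0,1,-0.54,0,0,0,1,-0.54,0,0,0,1,-0.54,0,0,0,1,-0.54,0,0,0,1,-0.54,0,0,0,1,-0.54,0,0,0,0,0,0,0,0,0,0,0,0])

```text
t: 3.22
ee_pos: [665.8, -73.3, 289.6]
orientation: [0.992, 0.128, -0.001, -0.0]
force: [0.4, -0.2, 0.2]
opening: -0.1
grasp_force: 0.0
```

```bash
cat > h.py <<'E'
from bench import *
import numpy as np, cv2
Y=0.25;R=np.array([[np.cos(Y),np.sin(Y)],[-np.sin(Y),np.cos(Y)]])
H=np.array([703,-67.5])
def rep():
    s=read_state();p=s['ee_pos'];o=R@(p[:2]-H)
    x,y=s['orientation'][:2]
    print('t',round(s['t'],2),'rel hinge',np.round(o,1),'z',round(p[2],1),'yaw',round(2*np.arctan2(y,x),3),'F',np.round(s['force'],1),'op',round(s['opening'],1),'quat',np.round(s['orientation'],3))
E
python3 - <<'E'
from h import *
rep()
im=camera('wrist');cv2.imwrite('pics/w1.png',im[:,:,::-1])
im=camera('scene');cv2.imwrite('pics/s1.png',im[60:300,120:440,::-1].repeat(2,0).repeat(2,1))
for c in('scene','wrist'):
  for q in('lid_push','lid_hinge','start_top','stop_top','heat_top'):
    print(c,q,[(np.round(d['position'],0).tolist(),round(d['confidence'],2)) for d in pinpoint(c,q)[:2]])
E
```

```text
t 3.22 rel hinge [-37.5   3.6] z 289.6 yaw 0.257 F [ 0.4 -0.2  0.2] op -0.1 quat [ 0.992  0.128 -0.001 -0.   ]
scene lid_push [([645.0, -78.0, 210.0], 0.95)]
scene lid_hinge [([705.0, -66.0, 105.0], 0.85), ([517.0, -112.0, 79.0], 0.24)]
scene start_top [([734.0, -257.0, 2.0], 0.69), ([704.0, -68.0, 103.0], 0.61)]
scene stop_top [([500.0, -57.0, 86.0], 0.45)]
scene heat_top [([533.0, -173.0, 63.0], 0.49), ([537.0, -170.0, 84.0], 0.48)]
wrist lid_push [([643.0, -77.0, 208.0], 0.62)]
wrist lid_hinge [([699.0, -58.0, 104.0], 0.86)]
wrist start_top []
wrist stop_top [([501.0, -56.0, 86.0], 0.84)]
wrist heat_top [([534.0, -170.0, 86.0], 0.88), ([532.0, -171.0, 59.0], 0.34)]
```

View pics/s1.png

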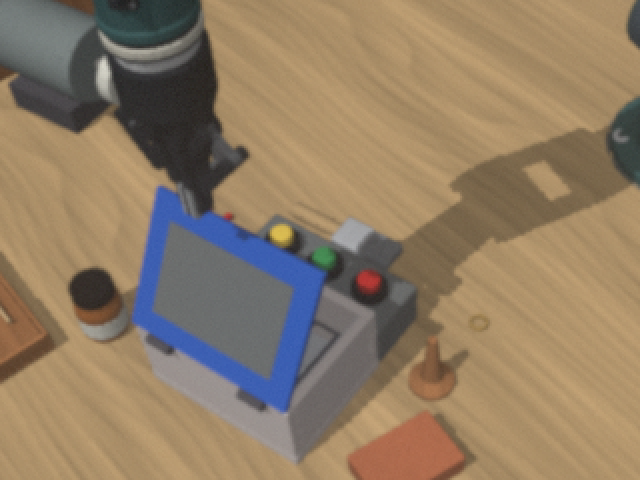

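```bash
python3 - <<'E'
from h import *
i=camera_info('scene');print(np.shape(i['attitude']),i['attitude'])
A=np.array(i['attitude'])
if A.shape!=(3,3):
    from scipy.spatial.transform import Rotation; A=Rotation.from_quat(A).as_matrix()
def pr(p):
    c=A.T@(np.array(p)-i['origin']);u,v=c[0]/-c[2],-c[1]/-c[2];k=1+i['k1']*(u*u+v*v)
    return np.round([i['fx']*u*k+i['cx'],i['fy']*v*k+i['cy']])
def c2(p): return (pr(p)-[120,60])*2
print('tcp',c2(read_state()['ee_pos']),'start',c2([516.5,-113,82]),'push',c2([644,-79,210]))
for r in(0,152):
  for y in(-100,100):
    for th in (0.9,1.03):
      o=R.T@[-r*np.cos(th),y]+H; print(r,y,th,c2([*o,104+r*np.sin(th)]))
E
```

```text
(4,) [0.09598061 0.27567989 0.89526327 0.33658877]
tcp [198. 208.] start [324. 254.] push [230. 254.]
0 -100 0.9 [132. 316.]
0 -100 1.03 [132. 316.]
0 100 0.9 [282. 410.]
0 100 1.03 [282. 410.]
152 -100 0.9 [170. 178.]
152 -100 1.03 [156. 180.]
152 100 0.9 [334. 266.]
152 100 1.03 [322. 270.]
```

View pics/w1.png

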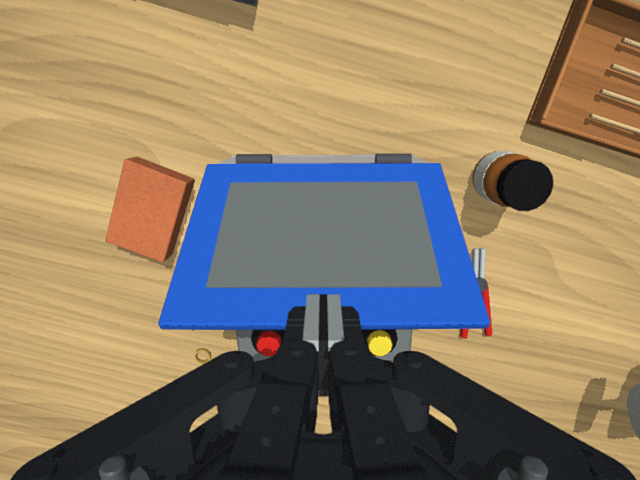

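The wrist view shows the tips at (322,295), centred across the lid and clear behind its free edge. The corner projections agree with an angle of about 1.03. Next I descend behind the lid and approach its face.

Call:
play_rows(commands=[0,0.08,0,0.85,0,0,0.08,0,0.85,0,0,0.08,0,0.85,0,0,0,0,0,0,0,-0.15,0,0,0,0,-0.15,0,0,0,0,-0.15,0,0,0,0,-0.15,0,0,0,0,0,0,0,0])

```text
t: 4.57
ee_pos: [654.4, -78.1, 217.4]
orientation: [0.992, 0.126, 0.002, 0.001]
force: [0.5, -0.2, -0.2]
opening: -0.1
grasp_force: 0.0
```

Call:
play_rows(commands=[0,-0.15,0,0.1,0,0,-0.15,0,0.1,0,0,-0.15,0,0.1,0,0,0,0,0,0])

```text
t: 4.9
ee_pos: [640.5, -81.3, 205.2]
orientation: [0.992, 0.126, -0.001, 0.0]
force: [-0.3, -0.7, 1.0]
opening: 0.1
grasp_force: 0.0
```

```bash
python3 - <<'E'
from h import *
rep();camera('scene');camera('wrist')
for c in ('scene','wrist'):print([(np.round(d['position'],0).tolist(),round(d['confidence'],2)) for d in pinpoint(c,'lid_push')[:2]])
E
```

```text
t 4.9 rel hinge [-64.    2.1] z 205.2 yaw 0.253 F [-0.3 -0.7  1. ] op 0.1 quat [ 0.992  0.126 -0.001  0.   ]
[([634.0, -82.0, 205.0], 0.87)]
[]
```

Call:
play_rows(commands=[0,-0.16,0,0.14,0,0,-0.16,0,0.14,0,0,-0.16,0,0.14,0,0,-0.13,0,0.16,0,0,-0.13,0,0.16,0,0,-0.13,0,0.16,0,0,-0.11,0,0.18,0,0,-0.11,0,0.18,0,0,-0.11,0,0.18,0,0,0,0,0,0])

```text
t: 5.93
ee_pos: [605.4, -90.1, 160.7]
orientation: [0.992, 0.126, -0.001, -0.0]
force: [-0.4, -0.3, 0.1]
opening: -0.0
grasp_force: 0.0
```

```bash
python3 - <<'E'
from h import *
rep();camera('scene');im=camera('top');cv2.imwrite('pics/t2.png',im[:,:,::-1])
for c in ('scene','top'):print([(np.round(d['position'],0).tolist(),round(d['confidence'],2)) for d in pinpoint(c,'lid_push')[:2]])
E
```

```text
t 5.93 rel hinge [-100.2    2.2] z 160.7 yaw 0.253 F [-0.4 -0.3  0.1] op -0.0 quat [ 0.992  0.126 -0.001 -0.   ]
[]
[([596.0, -89.0, 164.0], 0.7)]
```

Call:
play_rows(commands=[0,-0.08,0,0.19,0,0,-0.08,0,0.19,0,0,-0.08,0,0.19,0,0,-0.05,0,0.19,0,0,-0.05,0,0.19,0,0,-0.05,0,0.19,0,0,-0.02,0,0.15,0,0,-0.02,0,0.15,0,0,-0.02,0,0.1,0,0,0,0,0,0])

```text
t: 6.97
ee_pos: [593.0, -93.2, 115.3]
orientation: [0.992, 0.127, -0.001, -0.0]
force: [0.1, -0.4, -0.4]
opening: 0.1
grasp_force: 0.0
```

Call:
play_rows(commands=[0,0,0,0.05,0,0,0,0,0.05,0,0,0,0,0,0])

```text
t: 7.22
ee_pos: [593.5, -93.3, 113.3]
orientation: [0.992, 0.127, -0.0, -0.0]
force: [-0.3, -0.1, -0.0]
opening: -0.2
grasp_force: 0.0
```

Call:
play_rows(commands=[0,0,0,0.05,0,0,0,0,0.05,0,0,0,0,0,0])

```text
t: 7.47
ee_pos: [593.6, -93.4, 110.2]
orientation: [0.992, 0.127, -0.0, 0.0]
force: [-0.1, 0.3, 1.1]
opening: 0.1
grasp_force: 0.1
```

Call:
play_rows(commands=[0,0,0,0.04,0,0,0,0,0,0])

```text
t: 7.63
ee_pos: [593.6, -93.4, 109.1]
orientation: [0.992, 0.127, 0.0, 0.0]
force: [-0.1, 0.7, 0.6]
opening: 0.2
grasp_force: 0.1
```

Call:
play_rows(commands=[0,0,0,0.04,0,0,0,0,0,0])

```text
t: 7.8
ee_pos: [593.7, -93.4, 108.1]
orientation: [0.992, 0.127, 0.0, 0.0]
force: [0.1, -0.9, 1.5]
opening: -0.0
grasp_force: 0.8
```

Call:
play_rows(commands=[0,0,0,0.03,0,0,0,0,0,0])

```text
t: 7.97
ee_pos: [593.7, -93.5, 108.1]
orientation: [0.992, 0.127, 0.0, 0.0]
force: [-2.2, 0.4, 5.4]
opening: 0.1
grasp_force: 2.3
```

Call:
play_rows(commands=[0,0,0,0.02,0,0,0,0,0,0])

```text
t: 8.13
ee_pos: [593.7, -93.5, 108.0]
orientation: [0.992, 0.127, 0.0, 0.0]
force: [-2.4, 1.2, 7.1]
opening: -0.3
grasp_force: 3.4
```

The lid is against its stop at z 108. I'll rise, move over the green button and check.

Call:
play_rows(commands=[0,0,0,-0.3,0,0,0,0,-0.9,0,0,0,0,-0.9,0,0,-0.66,0,0,0,0,-0.66,0,0,0,0,-0.66,0,0,0,0,-0.66,0,0,0,0,0,0,0,0,0,0,0,0,0])

```text
t: 8.88
ee_pos: [516.7, -113.5, 169.7]
orientation: [0.992, 0.126, 0.001, 0.0]
force: [0.1, 0.2, 0.0]
opening: 0.5
grasp_force: 0.0
```

```bash
python3 - <<'E'
from h import *
rep();print(read_state()['ee_pos'])
camera('scene');im=camera('top');cv2.imwrite('pics/t3.png',cv2.resize(im[120:360,260:580,::-1],(640,480)));im=camera('wrist');cv2.imwrite('pics/w3.png',im[:,:,::-1])
for c in ('scene','top','wrist'):
  for q in('lid_push','start_top','stop_top','heat_top'):print(c,q,[(np.round(d['position'],0).tolist(),round(d['confidence'],2)) for d in pinpoint(c,q)[:1]])
E
```

```text
t 8.88 rel hinge [-191.9    1.5] z 169.7 yaw 0.253 F [0.1 0.2 0. ] op 0.5 quat [0.992 0.126 0.001 0.   ]
[ 516.71539614 -113.5048682   169.74711702]
scene lid_push [([588.0, -97.0, 105.0], 0.96)]
scene start_top [([516.0, -112.0, 82.0], 0.53)]
scene stop_top [([501.0, -57.0, 87.0], 0.44)]
scene heat_top [([536.0, -169.0, 86.0], 0.56)]
top lid_push [([580.0, -96.0, 108.0], 0.87)]
top start_top [([502.0, -54.0, 87.0], 0.56)]
top stop_top [([497.0, -50.0, 84.0], 0.7)]
top heat_top []
wrist lid_push [([584.0, -90.0, 106.0], 0.72)]
wrist start_top [([519.0, -114.0, 83.0], 0.83)]
wrist stop_top [([502.0, -57.0, 85.0], 0.63)]
wrist heat_top [([533.0, -175.0, 86.0], 0.92)]
```

View pics/t3.png

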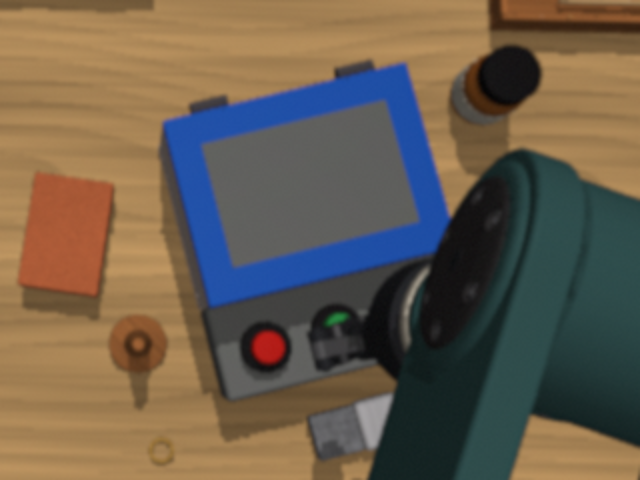

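View pics/w3.png

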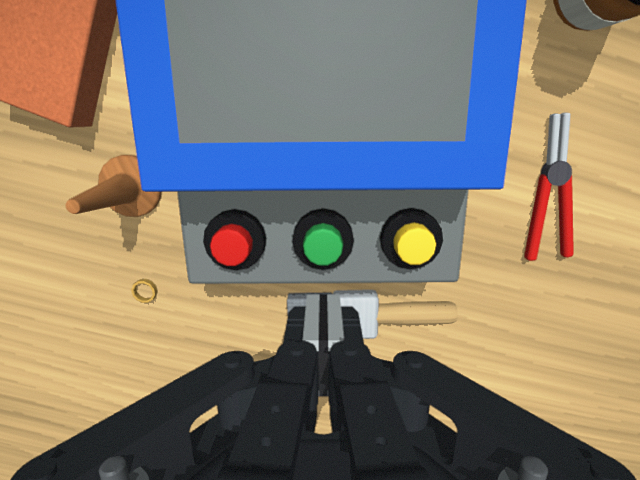

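The lid is flat and shut. Green at (322,245) in the wrist view lies on the finger centre line, with red (231,245) and yellow (415,245) well to the sides. Now I descend.

Call:
play_rows(commands=[0,0,0,0.87,0,0,0,0,0.87,0,0,0,0,0.6,0,0,0,0,0.2,0,0,0,0,0,0])

```text
t: 10.05
ee_pos: [515.5, -112.9, 91.2]
orientation: [0.992, 0.127, -0.002, -0.001]
force: [0.1, 0.7, -0.3]
opening: -0.2
grasp_force: 0.0
```

Call:
play_rows(commands=[0,0,0,0.1,0,0,0,0,0.1,0,0,0,0,0,0])

```text
t: 10.3
ee_pos: [517.6, -113.5, 88.3]
orientation: [0.992, 0.127, 0.001, 0.0]
force: [-0.4, -0.3, 0.8]
opening: 0.0
grasp_force: 0.0
```

Call:
play_rows(commands=[0,0,0,0.07,0,0,0,0,0,0])

```text
t: 10.47
ee_pos: [517.2, -113.4, 85.7]
orientation: [0.992, 0.127, 0.0, 0.0]
force: [0.3, -0.3, -0.9]
opening: 0.1
grasp_force: 0.0
```

Call:
play_rows(commands=[0,0,0,0.07,0,0,0,0,0,0])

```text
t: 10.63
ee_pos: [517.4, -113.5, 83.5]
orientation: [0.992, 0.127, 0.001, 0.0]
force: [0.7, -0.1, 2.0]
opening: -0.2
grasp_force: 1.0
```

Call:
play_rows(commands=[0,0,0,0.07,0,0,0,0,0,0])

```text
t: 10.8
ee_pos: [517.4, -113.5, 81.4]
orientation: [0.992, 0.127, 0.001, 0.0]
force: [0.2, 0.2, 3.4]
opening: -0.0
grasp_force: 1.5
```

Call:
play_rows(commands=[0,0,0,0.07,0,0,0,0,0,0])

```text
t: 10.97
ee_pos: [517.4, -113.5, 79.3]
orientation: [0.992, 0.127, 0.001, 0.0]
force: [0.7, -1.1, 3.9]
opening: 0.0
grasp_force: 2.1
```

Call:
play_rows(commands=[0,0,0,0.07,0,0,0,0,0,0])

```text
t: 11.13
ee_pos: [517.4, -113.5, 77.1]
orientation: [0.992, 0.127, 0.001, 0.0]
force: [0.4, 0.2, 5.5]
opening: 0.0
grasp_force: 2.6
```

Call:
play_rows(commands=[0,0,0,0.04,0,0,0,0,0,0])

```text
t: 11.3
ee_pos: [517.4, -113.5, 76.1]
orientation: [0.992, 0.127, 0.001, 0.0]
force: [-0.5, -0.3, 5.1]
opening: 0.0
grasp_force: 2.9
```

Call:
play_rows(commands=[0,0,0,0.03,0,0,0,0,0,0])

```text
t: 11.47
ee_pos: [517.4, -113.5, 76.0]
orientation: [0.992, 0.127, 0.001, 0.0]
force: [-1.0, -0.5, 8.9]
opening: -0.2
grasp_force: 4.2
```

The button is at its hard stop: 8 mm of travel (84 to 76) and force up to 9 N. Now release and draw back.

Call:
play_rows(commands=[0,0,0,-0.1,0,0,0,0,-0.2,0,0,0,0,-0.5,0,0,0,0,-1,0,0,0,0,-1,0,0,0,0,-1,0,0,0,0,-1,0,0,-1,0,0,0,0,-1,0,0,0,0,-1,0,0,0,0,0,0,0,0,0,0,0,0,0])

```text
t: 12.47
ee_pos: [428.4, -135.8, 218.0]
orientation: [0.992, 0.126, -0.001, -0.0]
force: [0.5, -0.4, -0.9]
opening: 0.3
grasp_force: 0.0
```

```bash
python3 - <<'E'
from h import *
rep()
im=camera('wrist');cv2.imwrite('pics/w4.png',im[:,:,::-1])
for c,q in (('wrist','start_top'),('wrist','lid_push')):print(q,[(np.round(d['position'],0).tolist(),round(d['confidence'],2)) for d in pinpoint(c,q)[:1]])
E
```

```text
t 12.47 rel hinge [-283.     1.7] z 218.0 yaw 0.252 F [ 0.5 -0.4 -0.9] op 0.3 quat [ 0.992  0.126 -0.001 -0.   ]
start_top [([522.0, -112.0, 84.0], 0.58)]
lid_push [([518.0, -111.0, 86.0], 0.58)]
```

View pics/w4.png

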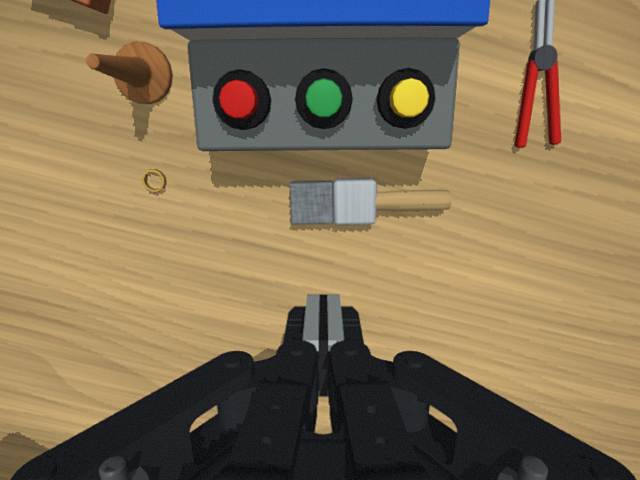

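The green button at (323,98) is up again like the other two. The lid edge at (323,25) is still down, the brush, ring, cone and pliers look undisturbed, and the gripper is clear.

```bash
python3 -c "from bench import *;print(sign_off())"
```

```text
the job is handed in; nothing more can be done
None
```

I shut the lid against its stop, pressed the green button right down (about 8 mm, at most 9 N) and let it come back up, then drew the arm clear; no bench items looked moved in the last picture, and the job is handed in, though no verdict came back.

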